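# Cull the bent amplifier module and load a sound one onto the test fixture

### The job

Of the three aluminium amplifier modules lying on the mat, one has a bent mounting flange: put that one in the empty grey reject tray. Load one of the two sound modules into the sloping test fixture: lay it gently, open side up, between the guides and against the bottom stop, flat on the copper pad, so that by its own weight it holds the part-present pin pressed in. Leave the third module and everything else on the bench where they are.

Things in the scene. Friction and masses are not known exactly. Their poses are not given: they have to be found in the camera images.
- module_a_mid (a point): Sound module: an open aluminium box 96 x 54 x 28 mm with a green circuit board, on a 156 x 54 x 4 mm base plate that sticks out 30 mm at each end as a flat flange, a 9 mm brass connector above each. 0.29 to 0.43 kg, same both ways round. This point: its centre, 14 mm above its underside; x along its length, y across, z up out of the open top. Lies flat on the mat.
- module_b_mid (a point): Sound module, like the other: an open aluminium box 96 x 54 x 28 mm with a green circuit board, on a 156 x 54 x 4 mm base plate that sticks out 30 mm at each end as a flat flange, a 9 mm brass connector above each. 0.29 to 0.43 kg, same both ways round. This point: its centre, 14 mm above its underside; x along its length, y across, z up out of the open top. Lies flat on the mat.
- module_bent_mid (a point): The bad module: like the sound ones (box 96 x 54 x 28 mm, -x flange flat), but the flange at its +x end is bent up 50 degrees from 4 mm beyond the box, its edge about 24 mm above the mat. 0.29 to 0.43 kg. This point: the centre of the box, 14 mm above its underside; x along its length, y across, z up. Lies flat on the mat.
- nest: Sloping face of the fixed test fixture. Origin: on the copper pad's surface, below the middle of a module lying home, 110 mm above the table. x uphill, y across, z square out of the face, 30 degrees from vertical; low end towards the robot. Pad 134 x 40 mm (x -62 to +72 mm), 10 mm above the aluminium deck (210 x 130 mm): a module overhangs it 7 mm each side.
- stop_face (a point): Middle of the steel bottom stop's uphill face, 78 mm downhill of the nest's origin and level with the pad's surface; the stop is 96 mm wide and rises 12 mm above the pad. A module's lower flange end belongs against it, a gap of up to 5 mm is good enough; by itself it may not slide down.
- guide_mid (a point): Midpoint between the two upper guides, on the pad's surface. Four black guides (nest x = -74 to -54 and +54 to +74 mm) leave 62 mm between them, 4 mm play each side of a module, and flare outwards to 16 mm above the pad. From x = -54 to +54 mm both sides are free for fingers.
- pin_tip (a point): Tip of the part-present pin, a dark steel plunger 10 mm in diameter with a rounded tip that stands 6 mm out of the copper pad on its centre line, 36 mm uphill of the nest's origin.
- pin (a joint): How far the pin is pressed in, in m: 0 free, 0.006 flush with the pad, as under a seated module (0.007 at most). A spring resists with 0.6 N at 0 and 1.2 N at 0.006; a module's weight is enough to hold it in.
- tray: Reject tray, open grey plastic, fixed, empty at the start: 230 x 160 mm outside, walls 4 mm thick, 36 mm high, floor 4 mm thick. Origin: centre of its underside on the table; x along its length.
- screwdriver_grip (a point): Bystander: screwdriver 150 mm long lying on the mat among the modules, along x; this point is on its handle.
- reel: Bystander: solder reel standing upright, 64 mm in diameter, 50 mm high. Origin at its underside.
- tin: Bystander: open steel tin, 76 mm in diameter, 55 mm high. Origin at its underside.
- cover: Bystander: loose flat aluminium cover plate 100 x 50 x 4 mm lying on the mat. Origin at its underside.
There are look-alikes about, which are no part of the job. What is shaped like the part that bears module_bent_mid but purple is not meant.

How it is judged:
By the outcome, as a careful person would: the job done as asked, in the order asked, and still so for the second after the job is handed in, with the robot touching nothing.
It also fails if it takes over 51 s, if anything falls off the work surface, if the arm or the gripper's body presses on something with over 40 N, if the wrist force passes 120 N, or if a joint passes its speed limit or range.

### The arm

A 6-joint arm with a two-finger parallel gripper is mounted at the origin on the work surface. World frame = base frame: x ahead of the robot, y to its left, z up, the work surface at z = 0. Lengths are in m, angles in rad, forces in N, time in s.
With the tool pointing down it reaches from about 0.25 to 0.725 m from the base axis. Payload 4 kg.
Tool frame: the origin (TCP) lies midway between the tips of the shut fingers; the grasp point (between the pads) lies 19 mm behind it (bot.grip_point_offset is the distance from the TCP to the grasp point, in m); z points along the fingers, y is the line along which they close (so a half turn about z gives the same grasp; the last joint's range is limited). The gripper opens to 85 mm and grips with 20 to 120 N. Pads are 22 mm wide; open, the fingers measure 114 mm over their backs; the gripper's body (76 mm by 85 mm) begins 54 mm behind the grasp point. The pads swing forward as they close: fully open they stand 13 mm farther back than shut.
Start: joints at [-1.284, 0.241, 0.005, 1.335, 0, 1.571], TCP at [0.141, -0.48, 0.231] pointing down, gripper open.
Joint ranges: [-2.72, 2.72], [-1.05, 1.87], [-1.09, 1.28], [-1.99, 2.15], [-1.42, 1.44], [-3.14, 3.14]. Speed limits (rad/s): [2.79, 2.79, 3.14, 3.14, 3.14, 3.14].

### API

Orientations are given as a unit quaternion [x, y, z, w].
In Python, from workcell import bot gives the robot as it stands.
- The arm moves only by the tool step_arm, never from a script. Its argument "targets" is text: rows parted by semicolons, each of 7 numbers parted by spaces: the opening, from -1 (shut) to 1 (fully open), so that 0 is half open, then the shift along the world's x, y, z normalised to -1 to 1, where 1 is 0.5 m, then the turn, a rotation vector about the world's x, y, z normalised to -1 to 1, where 1 is pi/4 rad. In form: gripper x y z wx wy wz; .... A call has 1 to 10 rows; each row is the pose to reach, as a shift and turn from the pose commanded when the call began; what a row does not reach only later rows make up. A row lasts 1/12 s, in which the tool goes at most 41.7 mm and 7.16 degrees, less where a joint would pass 70% of its speed; a pose out of reach is approached as far as the arm can. A call with a number of a shift or a turn outside -1 to 1 is refused whole. A call with a gripper value outside its range is refused whole. The fingers move at their own pace and stop on an object; the grip force is fixed at half the most. Time passes only in rows, so rows that repeat a pose let the fingers close. It gives the time, the measured TCP pose, the force, the opening and the grip force at its end, in the units of the state.
- bot.get_obs(): the state, without advancing time (a new reading comes with each control period).
- bot.camera(name): name is "side" or "top"; returns the picture (420x560x3 uint8, red, green, blue); there is no depth.
- bot.camera_info(name): a dict with "vertical_fov" (degrees; the focal length in pixels is half the picture's height over the tangent of half this angle, whatever the lens; pixels are square), "cx", "cy" (the principal point, pixels), "D" ([k1, k2, p1, p2, k3] as OpenCV has them; the pictures are not rectified), "pose" (4x4, takes a point from camera to world coordinates). Camera axes: x right, y up, looking along -z (the intrinsics and any distortion apply to the point x, -y, -z); pixel columns grow to the right and rows downward; lengths in m; the calibration is good to about 2 mm. A picture is of the moment at which its call begins. camera_info takes no time and is no camera call.
- bot.job_done(): hands the job in; it is judged then, once.
The state is a dict: "clock": time; "joint_pos": joint angles; "joint_vel": joint speeds; "tau": joint torques, N m; "eef_pos": TCP position; "tool_rot": TCP orientation; "ft_force": force on the tool from outside, world axes, zero at the start; "ft_torque": the same for the moment, N m; "grip_width": finger opening in m; "grasp_force": force on a finger pad.
Only numpy, scipy, OpenCV 4.12 (cv2) and the standard library are available. Lean on these libraries where they do the work, as an engineer would, in place of code of your own. Each camera call takes 0.05 s, during which the arm holds its last target. There are 200 camera calls.

## Working session

There is one attempt and no reset: what is moved stays moved. The work goes in short steps, Python scripts to look and compute and a tool call to move; the robot and the scene stay as the last step left them, time stands still between calls to the robot, and variables do not carry over. Pictures are saved under pics/ and viewed, at most 10 in all, crops included, and the job is handed in when it is done.

Besides the shell and the picture viewer there is one more tool, called after ">>>" as a command line: name --argument value ..., lists and objects as JSON in quotes. step_arm: Moves the arm, as the interface text tells. Scaled input: -1 to 1 covers 0.5 m each way for a shift and pi/4 rad each way for a turn. Its arguments: {"type":"object","properties":{"targets":{"type":"string"}},"required":["targets"]}

```bash
mkdir -p pics; ls; cat > h.py <<'E'
import numpy as np, cv2
from workcell import bot
def cam(n):
    i=bot.camera_info(n); H,W=420,560
    f=H/2/np.tan(np.radians(i["vertical_fov"])/2)
    K=np.array([[f,0,i["cx"]],[0,f,i["cy"]],[0,0,1.]])
    return K,np.array(i["D"],float),np.array(i["pose"])
def ray(n,uv):
    K,D,P=cam(n)
    p=cv2.undistortPoints(np.array(uv,float).reshape(-1,1,2),K,D).reshape(-1,2)
    d=np.c_[p[:,0],-p[:,1],-np.ones(len(p))]@P[:3,:3].T
    return P[:3,3],d
def plane(n,uv,z):
    o,d=ray(n,uv); return o+d*((z-o[2])/d[:,2])[:,None]
def proj(n,X):
    K,D,P=cam(n); c=(np.array(X,float).reshape(-1,3)-P[:3,3])@P[:3,:3]
    return cv2.projectPoints(c*[1,-1,-1],np.zeros(3),np.zeros(3),K,D)[0].reshape(-1,2)
def shot(n,name):
    im=bot.camera(n)[:,:,::-1].copy(); cv2.imwrite(f"pics/{name}.png",im); return im
E
python3 - <<'E'
from h import *
for n in("top","side"):
    shot(n,n+"0"); K,D,P=cam(n); print(n,K[0,0],D,P.round(3).tolist())
print(bot.get_obs())
E
```

```text
pics
top 400.3442709146595 [-0.05690486  0.          0.          0.          0.        ] [[0.015, 0.996, -0.091, 0.394], [-1.0, 0.015, 0.004, 0.004], [0.005, 0.091, 0.996, 1.135], [0.0, 0.0, 0.0, 1.0]]
side 392.10657173824706 [-0.06675474  0.          0.          0.          0.        ] [[-0.836, 0.354, -0.42, 0.085], [-0.549, -0.539, 0.639, 0.623], [0.0, 0.764, 0.645, 0.718], [0.0, 0.0, 0.0, 1.0]]
{'clock': 0.1, 'joint_pos': array([-1.28396570e+00,  2.41323625e-01,  3.87260486e-03,  1.33519363e+00,
        3.45625921e-05,  1.57083169e+00]), 'joint_vel': array([ 0.00075019, -0.00183086,  0.00377377,  0.00172591,  0.00048639,
        0.00101987]), 'tau': array([ 5.59982400e-04, -3.73137581e+01,  2.53010416e+01,  1.08833757e-02,
        2.70852132e-05,  3.66211168e-06]), 'eef_pos': array([ 0.14130955, -0.4790361 ,  0.23051418]), 'tool_rot': array([ 9.89735745e-01,  1.42906615e-01, -1.14997321e-04, -9.17141176e-04]), 'ft_force': array([ 0.48430359,  0.81825863, -0.33979695]), 'ft_torque': array([0.02406692, 0.00953955, 0.01181831]), 'grasp_force': 0.0, 'grip_width': 0.08547019660983508}
```

View pics/top0.png

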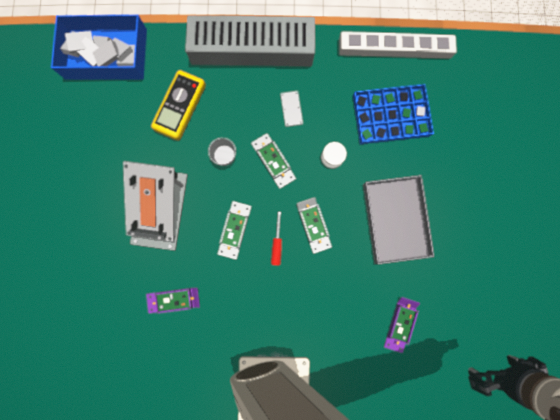

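View pics/side0.png

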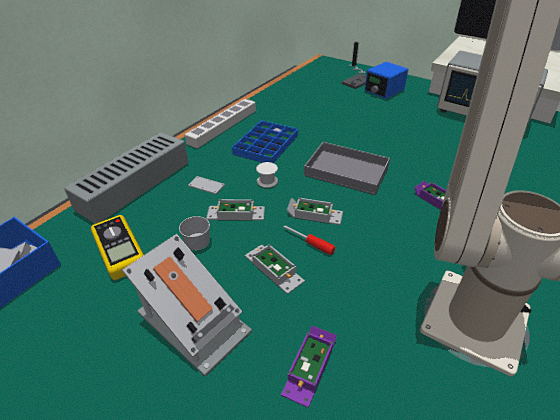

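Top view: the bent module is the one at (314,224), with its dark bent flange at about (306,203). The sound modules are at (235,230) and (273,160), the fixture at (152,203) and the tray at (399,219). The side view agrees: bent flange at (293,207). Next I measure their poses.

```bash
cat > m.py <<'E'
from h import *
im=cv2.imread("pics/top0.png"); hsv=cv2.cvtColor(im,cv2.COLOR_BGR2HSV)
h,s,v=cv2.split(hsv)
al=((s<70)&(v>90)).astype(np.uint8)
for nm,(x0,y0,x1,y1) in dict(A=(210,195,258,265),B=(245,128,303,192),bent=(292,192,336,258)).items():
    m=np.zeros_like(al); m[y0:y1,x0:x1]=al[y0:y1,x0:x1]
    pts=cv2.findNonZero(m)
    hull=cv2.convexHull(pts)
    r=cv2.minAreaRect(hull); b=cv2.boxPoints(r)
    print(nm,"rect",np.round(r[0],1),np.round(r[1],1),round(r[2],1))
    print(plane("top",b,0.004).round(4)[:,:2].tolist(), plane("top",[r[0]],0.01).round(4)[0,:2])
    # board
    g=np.zeros_like(al); g[y0:y1,x0:x1]=((hsv[...,0]>40)&(hsv[...,0]<75)&(s>80))[y0:y1,x0:x1]
    q=cv2.findNonZero(g)
    if q is not None:
        n,l,st,c=cv2.connectedComponentsWithStats(g); k=1+np.argmax(st[1:,4]) ; print(" board",st[k],c[k].round(1))
# hsv samples
print("mat",hsv[260,200],"board",hsv[160,272],hsv[230,236])
E
python3 m.py; python3 - <<'E'
import cv2
im=cv2.imread("pics/top0.png")
cv2.imwrite("pics/c1.png",cv2.resize(im[125:265,115:345],None,fx=3.4,fy=3.4,interpolation=cv2.INTER_CUBIC))
im=cv2.imread("pics/side0.png")
cv2.imwrite("pics/c2.png",cv2.resize(im[225:375,130:330],None,fx=4,fy=4,interpolation=cv2.INTER_CUBIC))
E
```

```text
A rect [233.6 229.7] [21.4 56.6] 15.6
[[0.3778, 0.1679], [0.533, 0.1288], [0.5174, 0.0697], [0.3626, 0.1094]] [0.447  0.1184]
 board [223 214  22  32 336] [233.5 228.4]
B rect [273.5 160. ] [55.  21.4] 58.0
[[0.7, 0.0783], [0.7345, 0.0264], [0.5988, -0.0593], [0.5652, -0.0078]] [0.6478 0.0092]
 board [260 143  27  32 316] [272.4 157.6]
bent rect [314.3 224.9] [53.8 21.5] 71.6
[[0.5263, -0.0556], [0.5467, -0.1136], [0.4025, -0.1625], [0.3826, -0.105]] [ 0.4638 -0.1086]
 board [303 207  23  33 327] [313.6 222.3]
mat [ 83 191 124] board [ 65  71 170] [ 67 114 143]
```

View pics/c1.png

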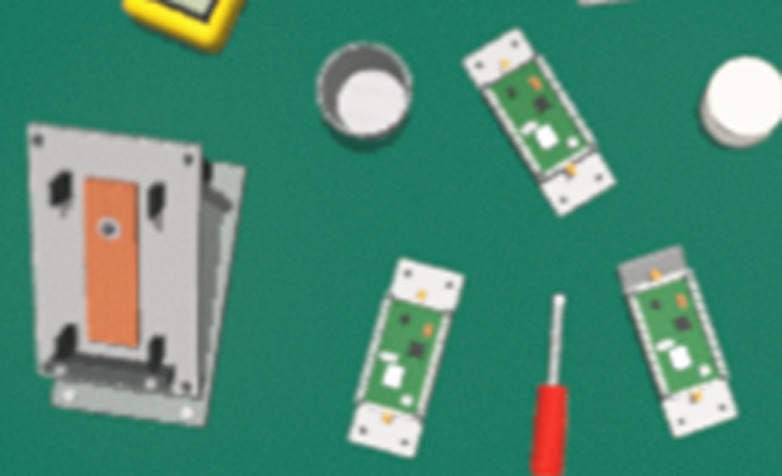

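View pics/c2.png

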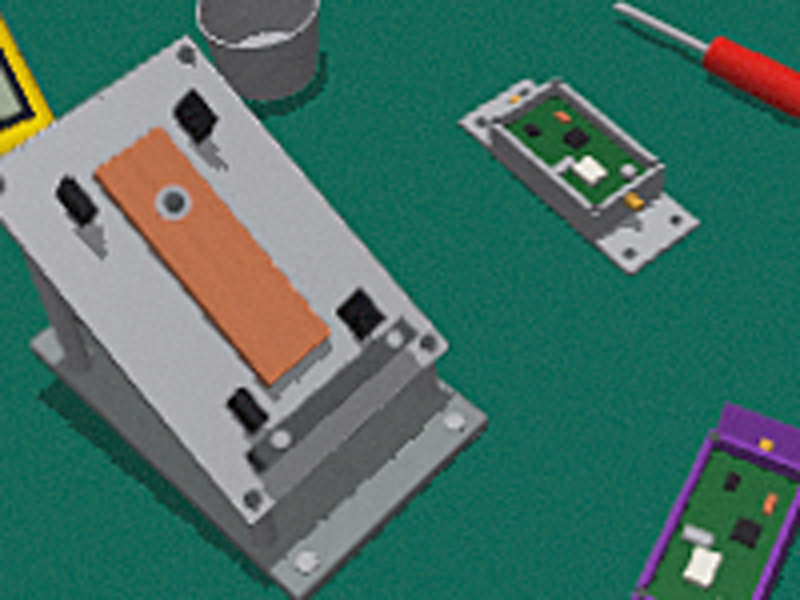

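```bash
cat > n.py <<'E'
from h import *
from scipy.optimize import least_squares
def orange(n):
    im=cv2.imread(f"pics/{n}0.png"); hsv=cv2.cvtColor(im,cv2.COLOR_BGR2HSV)
    x0,y0,x1,y1={"top":(120,160,180,250),"side":(130,245,230,330)}[n]
    g=np.zeros(im.shape[:2],np.uint8); g[y0:y1,x0:x1]=((hsv[...,0]<16)&(hsv[...,1]>100)&(hsv[...,2]>90))[y0:y1,x0:x1]
    c=max(cv2.findContours(cv2.morphologyEx(g,cv2.MORPH_CLOSE,np.ones((9,9))),cv2.RETR_EXTERNAL,cv2.CHAIN_APPROX_NONE)[0],key=cv2.contourArea)
    h=cv2.convexHull(c); e=2
    while len(cv2.approxPolyDP(h,e,True))>4: e+=.5
    return cv2.approxPolyDP(h,e,True).reshape(-1,2).astype(float)
t=orange("top"); s=orange("side"); print(t.tolist(),s.tolist())
t=t[np.argsort(t[:,1])]
up=plane("top",t[:2],.146); lo=plane("top",t[2:],.079)
print(up.round(4).tolist(),lo.round(4).tolist())
u,l=up.mean(0),lo.mean(0); d=(u-l)[:2]; print("len",np.hypot(*d),"exp .116","yaw",np.degrees(np.arctan2(d[1],d[0])),"origin",(l+(u-l)*62/134)[:2])
s=s[np.argsort(s[:,1])]; 
print("side up",plane("side",s[:2],.146).round(4).tolist(),"lo",plane("side",s[2:],.079).round(4).tolist())
# pin tip: z .110+.036*.5+.006*.866
print("pin",plane("top",[[147.0,192.0]],.133).round(4),plane("side",[[173.5,275.5]],.133).round(4))
c=plane("top",[[365,181],[422,176],[433,257],[377,263]],.036);print("tray",c.round(3).tolist(),c.mean(0).round(3))
# modules from side view, check
for nm,X in dict(A=(.4477,.119),B=(.6496,.0095),bent=(.468,-.108)).items(): print(nm,proj("side",[[*X,.014]]).round(1))
E
python3 n.py
```

```text
[[140.0, 178.0], [154.0, 179.0], [154.0, 226.0], [141.0, 224.0]] [[168.0, 257.0], [211.0, 306.0], [198.0, 320.0], [154.0, 269.0]]
[[0.5666, 0.3435, 0.146], [0.5645, 0.3078, 0.146]] [[0.4548, 0.358, 0.079], [0.45, 0.3229, 0.079]]
len 0.11415299831305355 exp .116 yaw -7.44651736935776 origin [0.50477724 0.3335993 ]
side up [[0.5617, 0.3129, 0.146], [0.5615, 0.35, 0.146]] lo [[0.4529, 0.3215, 0.079], [0.4523, 0.3593, 0.079]]
pin [[0.5332 0.3282 0.133 ]] [[0.5285 0.334  0.133 ]]
tray [[0.587, -0.247, 0.036], [0.604, -0.409, 0.036], [0.378, -0.435, 0.036], [0.36, -0.279, 0.036]] [ 0.482 -0.343  0.036]
A [[272.8 263.9]]
B [[235.1 208.3]]
bent [[313.4 208.7]]
```

```bash
cat > n2.py <<'E'
from h import *
def nest(n,src,box):
    im=cv2.imread(src).astype(float); x0,y0,x1,y1=box
    w=np.clip((im[...,2]-im[...,0]-25)/70,0,1); m=np.zeros_like(w); m[y0:y1,x0:x1]=w[y0:y1,x0:x1]
    # back-project all orange pixels on the sloped pad plane, iterate on yaw/origin
    v,u=np.nonzero(m>.5); o,d=ray(n,np.c_[u,v]); yaw=np.radians(-6); O=np.array([.503,.334,.110])
    for _ in range(6):
        ex=np.array([np.cos(yaw)*.866,np.sin(yaw)*.866,.5]); ey=np.array([-np.sin(yaw),np.cos(yaw),0]); nz=np.cross(ex,ey)
        p=o+d*(((O-o)@nz)/(d@nz))[:,None]-O
        a=p@ex; b=p@ey
        k=np.arange(-.055,.066,.006); mid=[]
        for t in k:
            q=b[abs(a-t)<.004]; mid.append((q.min()+q.max())/2)
        s,c=np.polyfit(k,mid,1)
        yaw+=np.arctan(s)/.866; 
        da=(a.min()+a.max())/2-.005
        O=O+ey*c+np.array([ex[0],ex[1],0])*da/ .866*.7
    print(n,"yaw",np.degrees(yaw).round(2),"O",O.round(4),"extent",np.ptp(a).round(4),np.ptp(b).round(4),"res",np.std(np.array(mid)-s*k-c).round(5),da)
nest("top","pics/top0.png",(125,160,175,245)); nest("side","pics/side0.png",(140,245,225,330))
# deck edges / guides (dark blobs)
for n,b in (("top",(120,165,172,240)),("side",(130,240,230,335))):
    im=cv2.imread(f"pics/{n}0.png"); x0,y0,x1,y1=b
    g=np.zeros(im.shape[:2],np.uint8); g[y0:y1,x0:x1]=(im.max(2)<60)[y0:y1,x0:x1]
    N,l,st,c=cv2.connectedComponentsWithStats(g)
    print(n,[(c[i].round(1).tolist(),int(st[i,4])) for i in range(1,N) if st[i,4]>8])
E
python3 n2.py
```

```text
top yaw -6.41 O [0.505  0.3334 0.11  ] extent 0.1359 0.0415 res 0.00047 1.4078289444748385e-06Traceback (most recent call last):
  File "n2.py", line 19, in <module>
    nest("top","pics/top0.png",(125,160,175,245)); nest("side","pics/side0.png",(140,245,225,330))
                                                   ~~~~^^^^^^^^^^^^^^^^^^^^^^^^^^^^^^^^^^^^^^^^^^^
  File "n2.py", line 13, in nest
    q=b[abs(a-t)<.004]; mid.append((q.min()+q.max())/2)
                                    ~~~~~^^
    return umr_minimum(a, axis, None, out, keepdims, initial, where)
ValueError: zero-size array to reduction operation minimum which has no identity
```

```bash
sed -i 's/(140,245,225,330)/(150,250,218,325)/' n2.py; python3 n2.py
```

```text
top yaw -6.41 O [0.505  0.3334 0.11  ] extent 0.1359 0.0415 res 0.00047 1.4078289444748385e-06
side yaw -6.89 O [0.5027 0.3366 0.11  ] extent 0.133 0.0404 res 0.00018 -6.894938892824075e-06
top [([132.4, 180.1], 27), ([160.7, 183.1], 16), ([134.1, 225.7], 34), ([160.2, 229.2], 20)]
side [([133.5, 249.2], 41), ([178.4, 253.8], 79), ([148.5, 275.1], 68), ([219.6, 303.3], 75), ([191.3, 327.2], 56)]
```

>>> step_arm --targets "1 0.06 0.08 -0.1 0 0 0; 1 0.13 0.15 -0.1 0 0.0 0.02; 1 0.2 0.23 -0.1 0 0 0.04; 1 0.26 0.31 -0.1 0 0 0.05; 1 0.33 0.39 -0.1 0 0 0.05; 1 0.39 0.47 -0.1 0 0 0.05; 1 0.46 0.55 -0.1 0 0 0.05; 1 0.53 0.63 -0.1 0 0 0.05; 1 0.6 0.7 -0.1 0 0 0.05; 1 0.653 0.742 -0.2 0 0 0.05"

```text
clock: 0.93
eef_pos: [0.4041, -0.1749, 0.1689]
tool_rot: [0.987, 0.163, 0.002, 0.001]
ft_force: [0.6, -1.3, 0.2]
grip_width: 0.0854
grasp_force: 0.0
```

>>> step_arm --targets "1 0 0 0 0 0 0; 1 0 0 0 0 0 0"

```text
clock: 1.1
eef_pos: [0.402, -0.1742, 0.1659]
tool_rot: [0.986, 0.165, -0.001, -0.001]
ft_force: [0.3, -0.8, -0.8]
grip_width: 0.0851
grasp_force: 0.0
```

>>> step_arm --targets "1 0.044 0.044 -0.02 0 0 0; 1 0.088 0.088 -0.05 0 0 0; 1 0.132 0.132 -0.09 0 0 0; 1 0.132 0.132 -0.16 0 0 0; 1 0.132 0.132 -0.22 0 0 0; 1 0.132 0.132 -0.27 0 0 0; 1 0.132 0.132 -0.3 0 0 0; 1 0.132 0.132 -0.322 0 0 0; 1 0.132 0.132 -0.322 0 0 0"

```text
clock: 1.85
eef_pos: [0.4646, -0.1112, 0.0035]
tool_rot: [0.987, 0.161, -0.003, -0.001]
ft_force: [-0.2, 0.2, -0.3]
grip_width: 0.0853
grasp_force: 0.0
```

```bash
python3 - <<'E'
from h import *
o=bot.get_obs(); print(o["eef_pos"],o["tool_rot"])
a=shot("top","g1")[180:270,270:360]; b=shot("side","g1s")[150:240,260:370]
cv2.imwrite("pics/g1c.png",np.hstack([cv2.resize(x,(390,390*90//x.shape[1]+0) ,interpolation=cv2.INTER_CUBIC)[:319] if 0 else cv2.resize(x,(390,390),interpolation=cv2.INTER_CUBIC) for x in (a,b)]))
E
```

```text
[ 0.46464263 -0.11117121  0.00353927] [ 9.86933517e-01  1.61101271e-01 -2.77450855e-03 -9.56787368e-04]
```

View pics/g1c.png

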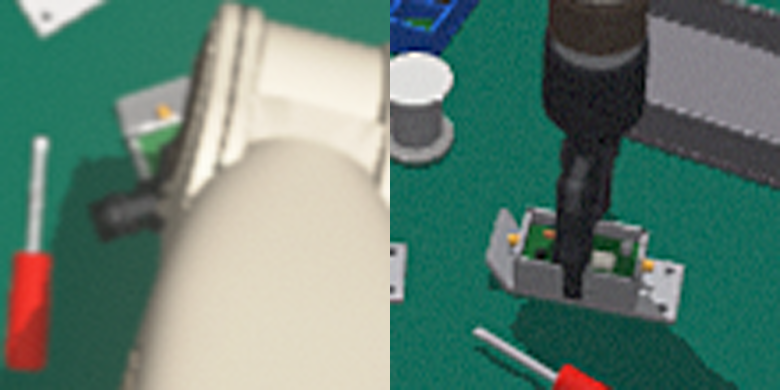

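The fingers straddle the bent module near the middle of its box (finger at about (572,290) in the crop), and its bent flange is clear at (500,245). Closing now.

>>> step_arm --targets "-1 0 0 0 0 0 0; -1 0 0 0 0 0 0; -1 0 0 0 0 0 0; -1 0 0 0 0 0 0; -1 0 0 0 0 0 0; -1 0 0 0 0 0 0; -1 0 0 0 0 0 0; -1 0 0 0 0 0 0"

```text
clock: 2.62
eef_pos: [0.4683, -0.1101, 0.0074]
tool_rot: [0.987, 0.162, 0.001, -0.0]
ft_force: [-0.8, 1.6, 5.2]
grip_width: 0.0525
grasp_force: 64.8
```

>>> step_arm --targets "-1 0 0 0.03 0 0 0; -1 0 0 0.08 0 0 0; -1 0 0 0.15 0 0 0; -1 0 -0.04 0.2 0 0 -0.05; -1 0.01 -0.11 0.2 0 0 -0.1; -1 0.01 -0.18 0.2 0 0 -0.15; -1 0.02 -0.25 0.2 0 0 -0.2; -1 0.03 -0.32 0.2 0 0 -0.253; -1 0.03 -0.39 0.2 0 0 -0.253; -1 0.03 -0.45 0.2 0 0 -0.253"

```text
clock: 3.45
eef_pos: [0.4821, -0.3376, 0.1057]
tool_rot: [0.998, 0.063, -0.0, 0.0]
ft_force: [0.2, 0.6, -4.2]
grip_width: 0.0528
grasp_force: 65.0
```

>>> step_arm --targets "-1 0 -0.016 -0.02 0 0 0; -1 0 -0.016 -0.06 0 0 0; -1 0 -0.016 -0.1 0 0 0; -1 0 -0.016 -0.14 0 0 0; -1 0 -0.016 -0.165 0 0 0; -1 0 -0.016 -0.18 0 0 0; -1 0 -0.016 -0.185 0 0 0; -1 0 -0.016 -0.185 0 0 0"

```text
clock: 4.12
eef_pos: [0.4822, -0.3428, 0.0129]
tool_rot: [0.998, 0.064, -0.001, -0.0]
ft_force: [-1.2, 0.4, -3.9]
grip_width: 0.0527
grasp_force: 65.0
```

>>> step_arm --targets "-1 0 0 -0.004 0 0 0; -1 0 0 -0.004 0 0 0; -1 0 0 -0.006 0 0 0; -1 0 0 -0.006 0 0 0"

```text
clock: 4.45
eef_pos: [0.4835, -0.3438, 0.0115]
tool_rot: [0.998, 0.064, 0.001, 0.001]
ft_force: [1.2, -0.1, -2.3]
grip_width: 0.0524
grasp_force: 65.2
```

>>> step_arm --targets "-1 0 0 -0.003 0 0 0; -1 0 0 -0.003 0 0 0; 0.3 0 0 -0.003 0 0 0; 0.5 0 0 -0.003 0 0 0; 1 0 0 -0.003 0 0 0; 1 0 0 -0.003 0 0 0; 1 0 0 -0.003 0 0 0; 1 0 0 -0.003 0 0 0"

```text
clock: 5.12
eef_pos: [0.4826, -0.3433, 0.0088]
tool_rot: [0.998, 0.064, -0.0, -0.0]
ft_force: [0.4, -0.5, 0.2]
grip_width: 0.0855
grasp_force: 0.0
```

>>> step_arm --targets "1 0 0 0.04 0 0 0; 1 0 0 0.1 0 0 0; 1 0 0 0.17 0 0 0; 1 0 0.05 0.22 0 0 0; 1 0 0.13 0.23 0 0 -0.05; 1 -0.01 0.21 0.23 0 0 -0.1; 1 -0.02 0.29 0.23 0 0 -0.15; 1 -0.03 0.37 0.23 0 0 -0.2; 1 -0.04 0.45 0.23 0 0 -0.25; 1 -0.05 0.53 0.23 0 0 -0.3"

```text
clock: 5.95
eef_pos: [0.457, -0.0766, 0.124]
tool_rot: [0.998, -0.055, 0.0, -0.0]
ft_force: [1.5, 0.5, 0.0]
grip_width: 0.085
grasp_force: 0.0
```

```bash
python3 - <<'E'
from h import *
p=plane("side",[[253.8,250.5],[296,286.5]],.004); print(p,p.mean(0),np.degrees(np.arctan2(*(p[0]-p[1])[[1,0]])))
print(bot.get_obs()["eef_pos"],bot.get_obs()["tool_rot"])
E
```

```text
[[0.51721212 0.10161029 0.004     ]
 [0.37006649 0.13888709 0.004     ]] [0.4436393  0.12024869 0.004     ] -14.215817993239863
[ 0.45704873 -0.07663957  0.1240477 ] [ 9.98467174e-01 -5.53465484e-02  2.44987753e-04 -3.76946565e-05]
```

>>> step_arm --targets "1 0 0.08 0 0 0 -0.05; 1 -0.01 0.16 0 0 0 -0.1; 1 -0.01 0.24 0 0 0 -0.15; 1 -0.02 0.32 -0.01 0 0 -0.177; 1 -0.023 0.395 -0.03 0 0 -0.177; 1 -0.023 0.395 -0.09 0 0 -0.177; 1 -0.023 0.395 -0.15 0 0 -0.177; 1 -0.023 0.395 -0.2 0 0 -0.177; 1 -0.023 0.395 -0.23 0 0 -0.177; 1 -0.023 0.395 -0.24 0 0 -0.177"

```text
clock: 6.78
eef_pos: [0.4125, -0.0756, 0.0547]
tool_rot: [0.995, -0.101, 0.001, -0.016]
ft_force: [-0.4, -0.3, 0.3]
grip_width: 0.0853
grasp_force: 0.0
```

>>> step_arm --targets "1 0 0 0 0 0 0; -1 0 0 0 0 0 0; -1 0 0 0 0 0 0; -1 0 0 0 0 0 0; -1 0 0 0 0 0 0; -1 0 0 0 0 0 0; -1 0 0 0 0 0 0; -1 0 0 0 0 0 0"

```text
clock: 7.45
eef_pos: [0.4136, -0.0746, 0.0559]
tool_rot: [0.995, -0.1, 0.002, -0.016]
ft_force: [-0.0, 0.7, -0.5]
grip_width: 0.0005
grasp_force: 0.0
```

```bash
python3 - <<'E'
from h import *
o=bot.get_obs(); print(o["eef_pos"],o["tool_rot"])
b=shot("side","g2s")[215:305,230:320]; a=shot("top","g2")[160:270,350:460]
cv2.imwrite("pics/g2c.png",np.hstack([cv2.resize(x,(390,390),interpolation=cv2.INTER_CUBIC) for x in (a,b)]))
E
```

```text
[ 0.41364148 -0.07458787  0.05592242] [ 0.99486312 -0.09997615  0.00154446 -0.01580343]
```

View pics/g2c.png

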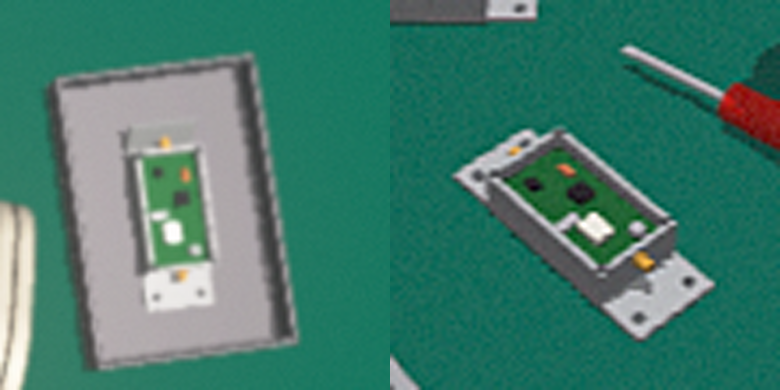

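The bent module lies in the tray. The arm didn't reach module A, which is untouched, and stopped at y = -0.075. I'll check the joint angles.

```bash
python3 - <<'E'
from h import *
o=bot.get_obs(); print(o["joint_pos"].round(3),o["clock"])
E
```

```text
[-0.201  0.257 -0.481  0.834  0.032  3.141] 7.55
```

>>> step_arm --targets "1 0 0 0.06 0 0 0.15; 1 0 0.02 0.12 0 0 0.3; 1 0.01 0.06 0.17 0 0 0.45; 1 0.02 0.12 0.18 0 0 0.6; 1 0.03 0.18 0.18 0 0 0.75; 1 0.04 0.24 0.18 0 0 0.9; 1 0.05 0.3 0.18 0 0 1; 1 0.06 0.35 0.18 0 0 1"

```text
clock: 8.22
eef_pos: [0.4435, 0.1024, 0.1458]
tool_rot: [0.957, 0.29, -0.005, -0.015]
ft_force: [0.7, -0.4, -0.3]
grip_width: 0.0855
grasp_force: 0.0
```

>>> step_arm --targets "1 0 0 0 0 0 0.15; 1 0 0 0 0 0 0.3; 1 0 0 0 0 0 0.45; 1 0 0 0 0 0 0.6; 1 0 0 0 0 0 0.75; 1 0 0 0 0 0 0.9; 1 0 0 0 0 0 1"

```text
clock: 8.8
eef_pos: [0.4433, 0.1005, 0.1455]
tool_rot: [0.772, 0.635, -0.011, -0.012]
ft_force: [-0.4, 0.1, 0.1]
grip_width: 0.0853
grasp_force: 0.0
```

>>> step_arm --targets "1 0 0 0 0 0 0.15; 1 0 0 0 0 0 0.3; 1 0 0 0 0 0 0.45; 1 0 0 0 0 0 0.6; 1 0 0 0 0 0 0.75; 1 0 0 0 0 0 0.9; 1 0 0 0 0 0 1"

```text
clock: 9.38
eef_pos: [0.4433, 0.1005, 0.1456]
tool_rot: [0.471, 0.882, -0.014, -0.007]
ft_force: [-0.3, 0.2, 0.1]
grip_width: 0.0851
grasp_force: 0.0
```

>>> step_arm --targets "1 0 0 0 0 0 0.15; 1 0 0 0 0 0 0.3; 1 0 0 0 0 0 0.45; 1 0 0 0 0 0 0.6; 1 0 0 0 0 0 0.75; 1 0 0 0 0 0 0.9; 1 0 0 0 0 0 0.94; 1 0 0 0 0 0 0.94; 1 0 0 0 0 0 0.94"

```text
clock: 10.13
eef_pos: [0.4433, 0.1004, 0.1456]
tool_rot: [0.124, 0.992, -0.016, -0.002]
ft_force: [-0.1, 0.3, 0.1]
grip_width: 0.0854
grasp_force: 0.0
```

```bash
cat > d.py <<'E'
import sys
from h import *
from scipy.spatial.transform import Rotation as R
A=np.radians
def down(yaw): return R.from_quat([np.cos(A(yaw)/2),np.sin(A(yaw)/2),0,0])
def delta(p,Rt):
    o=bot.get_obs(); print(o["clock"],o["eef_pos"].round(4),"shift/0.5",((np.array(p)-o["eef_pos"])/.5).round(3),"turn",((Rt*R.from_quat(o["tool_rot"]).inv()).as_rotvec()/(np.pi/4)).round(3),"q",o["joint_pos"].round(2))
E
python3 -c "
from d import *
delta([.446,.1195,.005],down(165.7))"
```

```text
10.1333 [0.4433 0.1004 0.1456] shift/0.5 [ 0.005  0.038 -0.281] turn [ 0.039 -0.009 -0.001] q [ 0.24  0.22 -0.25  1.11 -0.03  0.49]
```

>>> step_arm --targets "1 0.005 0.038 -0.03 0.039 -0.009 0; 1 0.005 0.038 -0.09 0.039 -0.009 0; 1 0.005 0.038 -0.15 0.039 -0.009 0; 1 0.005 0.038 -0.2 0.039 -0.009 0; 1 0.005 0.038 -0.25 0.039 -0.009 0; 1 0.005 0.038 -0.27 0.039 -0.009 0; 1 0.005 0.038 -0.282 0.039 -0.009 0; 1 0.005 0.038 -0.282 0.039 -0.009 0"

```text
clock: 10.8
eef_pos: [0.4449, 0.1191, 0.0034]
tool_rot: [0.124, 0.992, -0.001, -0.001]
ft_force: [0.3, -0.5, -0.1]
grip_width: 0.0851
grasp_force: 0.0
```

```bash
python3 - <<'E'
from d import *
delta([.446,.1195,.005],down(165.7))
b=shot("side","g3s")[200:310,220:330]
cv2.imwrite("pics/g3c.png",cv2.resize(b,(500,500),interpolation=cv2.INTER_CUBIC))
E
```

```text
10.8 [0.4449 0.1191 0.0034] shift/0.5 [0.002 0.001 0.003] turn [ 0.001 -0.003 -0.002] q [ 0.26  0.4  -0.43  0.73 -0.    0.51]
```

View pics/g3c.png

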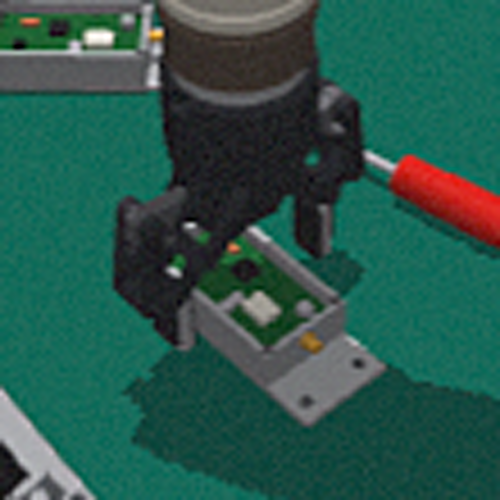

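The fingers straddle module A, at about (180,340) and (315,250) in the crop, clear of the screwdriver. Closing and lifting.

>>> step_arm --targets "-1 0 0 0 0 0 0; -1 0 0 0 0 0 0; -1 0 0 0 0 0 0; -1 0 0 0 0 0 0; -1 0 0 0 0 0 0; -1 0 0 0 0 0 0; -1 0 0 0 0 0 0; -1 0 0 0 0 0 0"

```text
clock: 11.52
eef_pos: [0.4471, 0.1194, 0.0061]
tool_rot: [0.124, 0.992, 0.0, 0.001]
ft_force: [-1.0, -0.2, 5.9]
grip_width: 0.0527
grasp_force: 64.9
```

>>> step_arm --targets "-1 0 0 0.03 0 0 0; -1 0 0 0.08 0 0 0; -1 0 0 0.15 0 0 0; -1 0 0 0.22 0 0 0; -1 0 0 0.3 0 0 0; -1 0 0 0.38 0 0 0; -1 0 0 0.46 0 0 0; -1 0 0 0.46 0 0 0; -1 0 0 0.46 0 0 0"

```text
clock: 12.27
eef_pos: [0.4474, 0.1199, 0.2372]
tool_rot: [0.123, 0.992, 0.001, 0.003]
ft_force: [1.0, 0.6, -3.7]
grip_width: 0.0529
grasp_force: 64.4
```

```bash
python3 - <<'E'
from d import *
o=bot.get_obs(); r=R.from_quat(o["tool_rot"]); p=o["eef_pos"]; print(p,o["tool_rot"].round(3))
c=proj("side",[p])[0]; print(c)
x,y=int(c[0])-60,int(c[1])-70
im=shot("side","g4s")
cv2.imwrite("pics/g4c.png",cv2.resize(im[y:y+120,x:x+120],(600,600),interpolation=cv2.INTER_CUBIC)); print(x,y)
# predicted flange end corners in crop coordinates for offset 0: underside at tool z
for zz in (.0,.004):
  for sx in(-.078,.078):
    for sy in (-.027,.027): print(zz,sx,sy,((proj("side",[p+r.apply([sx,sy,-zz])])[0]-[x,y])*5).round(0))
E
```

```text
[0.44736591 0.11986447 0.23718371] [0.123 0.992 0.001 0.003]
[270.57232534 189.62450523]
210 119
0.0 -0.078 -0.027 [231. 244.]
0.0 -0.078 0.027 [131. 294.]
0.0 0.078 -0.027 [489. 417.]
0.0 0.078 0.027 [386. 479.]
0.004 -0.078 -0.027 [231. 237.]
0.004 -0.078 0.027 [130. 286.]
0.004 0.078 -0.027 [489. 409.]
0.004 0.078 0.027 [386. 471.]
```

View pics/g4c.png

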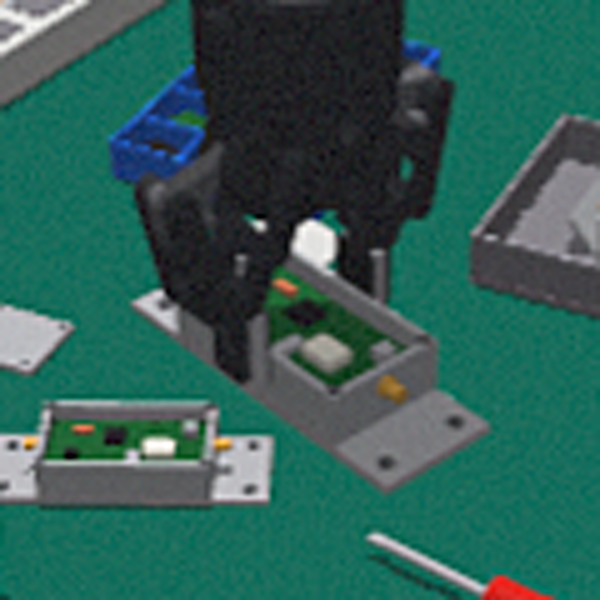

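Module A hangs level. Its flange corners at (131,302), (388,490) and (490,428) match a centred grasp with the underside about 5 mm beyond the TCP. Now I work out the nest poses.

```bash
cat >> d.py <<'E'
O=np.array([.504,.335,.110]); yw=A(-6.6)
ex=np.array([np.cos(yw)*.866,np.sin(yw)*.866,.5]); ey=np.array([-np.sin(yw),np.cos(yw),0]); nz=np.cross(ex,ey)
Rn=R.from_matrix(np.c_[-ex,ey,-nz]) 
def nestp(x,h,y=0): return O+ex*x+ey*y+nz*(h+.0055)
def innest():
    o=bot.get_obs(); d=o["eef_pos"]-O; print("nest xyz mm",(np.array([d@ex,d@ey,d@nz-.0055])*1e3).round(1),"F nest",[round(float(o["ft_force"]@v),1) for v in(ex,ey,nz)],o["grip_width"].round(4))
E
python3 -c "
from d import *
print(np.linalg.det(np.c_[-ex,ey,-nz]),ex,ey,nz); delta(nestp(.004,.08),Rn)"
```

```text
0.999956 [ 0.86026082 -0.09953557  0.5       ] [0.11493715 0.99337277 0.        ] [-0.49668638  0.05746858  0.866     ]
12.3167 [0.4458 0.1194 0.2348] shift/0.5 [ 0.038  0.44  -0.098] turn [-0.121 -0.655  0.165] q [ 0.26  0.16 -0.08  1.32 -0.    0.51]
```

>>> step_arm --targets "-1 0 0.05 0.02 -0.015 -0.08 0.02; -1 0 0.1 0.04 -0.03 -0.17 0.04; -1 0 0.16 0.04 -0.05 -0.27 0.06; -1 0.01 0.22 0.04 -0.07 -0.37 0.09; -1 0.01 0.28 0.04 -0.09 -0.48 0.12; -1 0.02 0.34 0.04 -0.11 -0.58 0.15; -1 0.03 0.4 0.03 -0.12 -0.655 0.165; -1 0.038 0.44 0 -0.121 -0.655 0.165; -1 0.038 0.44 -0.04 -0.121 -0.655 0.165; -1 0.038 0.44 -0.06 -0.121 -0.655 0.165"

```text
clock: 13.15
eef_pos: [0.4615, 0.3387, 0.198]
tool_rot: [0.053, 0.966, -0.018, 0.254]
ft_force: [0.6, -0.9, -3.5]
grip_width: 0.0529
grasp_force: 64.8
```

>>> step_arm --targets "-1 0 0 0 0 0 0; -1 0 0 0 0 0 0"

```text
clock: 13.32
eef_pos: [0.4631, 0.3378, 0.201]
tool_rot: [0.055, 0.965, -0.018, 0.256]
ft_force: [-0.2, -0.7, -3.0]
grip_width: 0.0522
grasp_force: 64.7
```

```bash
python3 - <<'E'
from d import *
innest(); delta(nestp(.004,.03),Rn)
E
```

```text
Traceback (most recent call last):
  File "d.py", line 13, in innest
    o=bot.get_obs(); d=o["eef_pos"]-O; print("nest xyz mm",(np.array([d@ex,d@ey,d@nz-.0055])*1e3).round(1),"F nest",[round(float(o["ft_force"]@v),1) for v in(ex,ey,nz)],o["grip_width"].round(4))
                                                                                                                                                                         ^^^^^^^^^^^^^^^^^^^^^
AttributeError: 'float' object has no attribute 'round'
```

```bash
sed -i 's/o\["grip_width"\].round(4)/o["grip_width"]/' d.py; python3 - <<'E'
from d import *
innest(); delta(nestp(.005,.025),Rn)
E
```

```text
nest xyz mm [10.  -1.9 93.8] F nest [-1.6, -0.7, -2.6] 0.05224152419849785
13.3167 [0.4631 0.3378 0.201 ] shift/0.5 [ 0.06  -0.003 -0.124] turn [ 0.008 -0.008 -0.   ] q [ 0.85  0.18 -0.27  0.81 -0.42  0.9 ]
```

>>> step_arm --targets "-1 0.015 0 -0.03 0 0 0; -1 0.03 0 -0.06 0.004 -0.004 0; -1 0.045 -0.003 -0.09 0.008 -0.008 0; -1 0.06 -0.003 -0.124 0.008 -0.008 0; -1 0.06 -0.003 -0.124 0.008 -0.008 0; -1 0.06 -0.003 -0.124 0.008 -0.008 0; -1 0.06 -0.003 -0.124 0.008 -0.008 0"

```text
clock: 13.9
eef_pos: [0.4953, 0.338, 0.1436]
tool_rot: [0.057, 0.964, -0.012, 0.261]
ft_force: [0.0, -0.2, -3.2]
grip_width: 0.0523
grasp_force: 64.8
```

```bash
python3 - <<'E'
from d import *
innest(); delta(nestp(.005,.012),Rn)
o=bot.get_obs(); r=R.from_quat(o["tool_rot"]);p=o["eef_pos"]
im=shot("side","g5s"); im2=shot("top","g5")
def crop(im,n,x,y,w,k):
    c=cv2.resize(im[y:y+w,x:x+w],None,fx=k,fy=k,interpolation=cv2.INTER_CUBIC)
    for sx,sy in((-.078,-.027),(-.078,.027),(.078,-.027),(.078,.027)):
        q=(proj(n,[p+r.apply([sx,sy,.0055])])[0]-[x,y]+.5)*k
        cv2.circle(c,(int(q[0]),int(q[1])),3,(255,0,255),1)
    return c
cv2.imwrite("pics/g5c.png",np.hstack([crop(im,"side",125,230,130,3),crop(im2,"top",100,145,130,3)]))
E
```

```text
nest xyz mm [ 9.   1.9 28.1] F nest [-1.6, -0.2, -2.8] 0.05231139461351366
13.9 [0.4953 0.338  0.1436] shift/0.5 [ 0.009 -0.005 -0.032] turn [-0.008  0.008  0.001] q [ 0.8   0.27 -0.33  0.62 -0.41  0.85]
```

View pics/g5c.png

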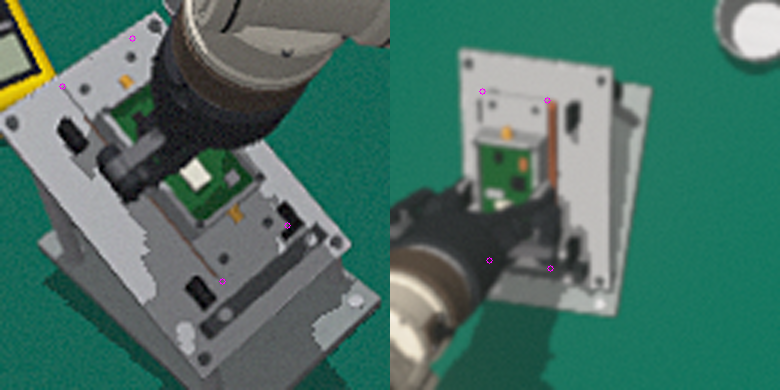

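At about 25 mm above the pad, the module's outline agrees with the predicted corners: side (62,86) and (222,281), top (482,91) and (547,100). It sits over the pad between the guides. The pose readings are noisy, so I'll average several by taking short moves.

>>> step_arm --targets "-1 0 0 0 0 0 0; -1 0 0 0 0 0 0"

```text
clock: 14.17
eef_pos: [0.4951, 0.3384, 0.1438]
tool_rot: [0.056, 0.964, -0.011, 0.261]
ft_force: [-1.0, 1.0, -3.3]
grip_width: 0.053
grasp_force: 64.8
```

```bash
python3 - <<'E'
from d import *
P=[];Q=[]
for i in range(6):
    bot.camera("side"); o=bot.get_obs(); P.append(o["eef_pos"]); Q.append(o["tool_rot"])
P=np.array(P); print(P.std(0),P.mean(0)); m=P.mean(0)
d=m-O; print((np.array([d@ex,d@ey,d@nz-.0055])*1e3).round(1), ((nestp(.004,.014)-m)/.5).round(3), ((Rn*R.from_quat(Q).mean().inv()).as_rotvec()/(np.pi/4)).round(3))
E
```

```text
[5.66732240e-05 1.24078852e-04 2.77830710e-04] [0.49490148 0.33811489 0.14307538]
[ 8.4  2.  27.8] [ 0.006 -0.005 -0.028] [-0.008  0.007 -0.   ]
```

>>> step_arm --targets "-1 0.003 -0.003 -0.014 -0.008 0.007 0; -1 0.006 -0.005 -0.028 -0.008 0.007 0; -1 0.006 -0.005 -0.028 -0.008 0.007 0; -1 0.006 -0.005 -0.028 -0.008 0.007 0"

```text
clock: 14.8
eef_pos: [0.4974, 0.3346, 0.1272]
tool_rot: [0.055, 0.965, -0.016, 0.257]
ft_force: [-0.3, 0.5, -3.6]
grip_width: 0.0527
grasp_force: 64.8
```

```bash
python3 - <<'E'
from d import *
innest(); delta(nestp(.004,.007),Rn)
E
```

```text
nest xyz mm [ 3.  -1.2 12.6] F nest [-2.1, 0.4, -3.0] 0.052732181807136166
14.8 [0.4974 0.3346 0.1272] shift/0.5 [ 0.008  0.001 -0.009] turn [ 0.004 -0.003  0.001] q [ 0.79  0.29 -0.35  0.59 -0.41  0.84]
```

>>> step_arm --targets "-1 0.003 0.001 -0.005 0 0 0; -1 0.006 0.001 -0.01 0.002 -0.002 0; -1 0.009 0.001 -0.014 0.002 -0.002 0; -1 0.009 0.001 -0.014 0.002 -0.002 0"

```text
clock: 15.13
eef_pos: [0.5026, 0.3359, 0.1213]
tool_rot: [0.056, 0.964, -0.015, 0.259]
ft_force: [0.2, 0.2, -2.4]
grip_width: 0.0526
grasp_force: 64.8
```

```bash
python3 - <<'E'
from d import *
innest(); delta(nestp(.004,.002),Rn)
E
```

```text
nest xyz mm [4.3 0.7 5. ] F nest [-1.1, 0.2, -2.2] 0.0525595134133695
15.1333 [0.5026 0.3359 0.1213] shift/0.5 [ 0.002 -0.002 -0.006] turn [-0.001  0.002  0.   ] q [ 0.79  0.31 -0.35  0.57 -0.4   0.83]
```

>>> step_arm --targets "-1 0.002 0 -0.003 0 0 0; -1 0.003 0 -0.005 0 0 0; -1 0.003 0 -0.005 0 0 0"

```text
clock: 15.38
eef_pos: [0.5041, 0.3359, 0.1192]
tool_rot: [0.056, 0.964, -0.015, 0.259]
ft_force: [-1.0, -0.1, -2.0]
grip_width: 0.0527
grasp_force: 64.9
```

```bash
python3 -c "
from d import *
innest(); delta(nestp(.004,.0),Rn)"
```

```text
nest xyz mm [4.6 0.9 2.4] F nest [-1.9, -0.2, -1.2] 0.052719061093046464
15.3833 [0.5041 0.3359 0.1192] shift/0.5 [ 0.001 -0.002 -0.005] turn [-0.001  0.002  0.   ] q [ 0.79  0.31 -0.35  0.57 -0.4   0.83]
```

>>> step_arm --targets "-1 0.001 0 -0.002 0 0 0; -1 0.001 0 -0.002 0 0 0"

```text
clock: 15.55
eef_pos: [0.5046, 0.3359, 0.1182]
tool_rot: [0.056, 0.964, -0.014, 0.259]
ft_force: [0.1, -0.2, -2.2]
grip_width: 0.0521
grasp_force: 64.9
```

```bash
python3 -c "
from d import *
innest(); delta(nestp(.004,.0),Rn)"
```

```text
nest xyz mm [4.5 1.  1.4] F nest [-1.0, -0.2, -2.0] 0.05209685005643925
15.55 [0.5046 0.3359 0.1182] shift/0.5 [ 0.    -0.002 -0.003] turn [-0.001  0.002  0.   ] q [ 0.79  0.31 -0.35  0.56 -0.4   0.83]
```

>>> step_arm --targets "-1 -0.002 0 -0.001 0 0 0; -1 -0.004 0 -0.002 0 0 0; -1 -0.004 0 -0.002 0 0 0"

```text
clock: 15.8
eef_pos: [0.5022, 0.336, 0.1172]
tool_rot: [0.056, 0.964, -0.014, 0.259]
ft_force: [-1.1, -0.5, -2.0]
grip_width: 0.0525
grasp_force: 64.9
```

```bash
python3 -c "
from d import *
innest()"
```

```text
nest xyz mm [2.  0.8 1.6] F nest [-1.9, -0.6, -1.2] 0.05251140554996233
```

>>> step_arm --targets "-1 -0.002 0 -0.001 0 0 0; -1 -0.003 0 -0.002 0 0 0; -1 -0.003 0 -0.002 0 0 0"

```text
clock: 16.05
eef_pos: [0.5007, 0.3359, 0.1161]
tool_rot: [0.056, 0.964, -0.015, 0.259]
ft_force: [-0.3, 0.8, -2.3]
grip_width: 0.0528
grasp_force: 64.9
```

```bash
python3 -c "
from d import *
innest()"
```

```text
nest xyz mm [0.1 0.6 1.4] F nest [-1.5, 0.8, -1.8] 0.05278513181842104
```

>>> step_arm --targets "-1 -0.002 0 -0.001 0 0 0; -1 -0.002 0 -0.001 0 0 0"

```text
clock: 16.22
eef_pos: [0.5, 0.336, 0.1158]
tool_rot: [0.056, 0.964, -0.014, 0.259]
ft_force: [0.5, 0.6, -1.3]
grip_width: 0.0528
grasp_force: 65.0
```

>>> step_arm --targets "-1 -0.002 0 -0.001 0 0 0; -1 -0.002 0 -0.001 0 0 0"

```text
clock: 16.38
eef_pos: [0.4998, 0.336, 0.1159]
tool_rot: [0.056, 0.964, -0.014, 0.26]
ft_force: [1.8, -1.0, -0.5]
grip_width: 0.0528
grasp_force: 65.0
```

```bash
python3 -c "
from d import *
innest()"
```

```text
nest xyz mm [-0.8  0.5  1.8] F nest [1.4, -0.8, -1.4] 0.052843358801653466
```

The stop is felt at nest x of about -0.7 mm. I'll back off a little and lower until it's seated.

>>> step_arm --targets "-1 0.003 0 0 0 0 0; -1 0.004 0 -0.002 0 0 0; -1 0.004 0 -0.002 0 0 0"

```text
clock: 16.63
eef_pos: [0.5004, 0.336, 0.1152]
tool_rot: [0.056, 0.964, -0.014, 0.259]
ft_force: [-6.8, -1.5, 8.0]
grip_width: 0.053
grasp_force: 66.4
```

```bash
python3 -c "
from d import *
innest()"
```

```text
nest xyz mm [-0.6  0.5  0.9] F nest [-1.7, -2.3, 10.2] 0.05301627028426481
```

>>> step_arm --targets "-1 0.001 0 -0.002 0 0 0; -1 0.001 0 -0.002 0 0 0"

```text
clock: 16.8
eef_pos: [0.5004, 0.336, 0.1152]
tool_rot: [0.055, 0.964, -0.014, 0.259]
ft_force: [-14.0, -3.3, 15.5]
grip_width: 0.0528
grasp_force: 67.6
```

```bash
python3 -c "
from d import *
innest()"
```

```text
nest xyz mm [-0.6  0.5  0.8] F nest [-3.9, -4.9, 20.2] 0.05284532541694283
```

>>> step_arm --targets "-1 -0.002 0 0.003 0 0 0; -1 -0.002 0 0.003 0 0 0; -0.2 -0.002 0 0.003 0 0 0; 0 -0.002 0 0.003 0 0 0; 0.4 -0.002 0 0.003 0 0 0; 0.7 -0.002 0 0.003 0 0 0; 0.85 -0.002 0 0.003 0 0 0; 0.85 -0.002 0 0.003 0 0 0; 0.85 -0.002 0 0.003 0 0 0"

```text
clock: 17.55
eef_pos: [0.5005, 0.3359, 0.1144]
tool_rot: [0.056, 0.964, -0.015, 0.259]
ft_force: [0.9, 0.5, -0.5]
grip_width: 0.0791
grasp_force: 0.0
```

```bash
python3 -c "
from d import *
innest()"
```

```text
nest xyz mm [-0.9  0.5  0.1] F nest [0.5, 0.6, -0.8] 0.07912697384726816
```

Now retreat along the normal, then move aside so the cameras can see.

>>> step_arm --targets "0.85 -0.01 0 0.017 0 0 0; 0.85 -0.03 0.003 0.05 0 0 0; 0.85 -0.06 0.006 0.1 0 0 0; 0.85 -0.09 0.009 0.155 0 0 0; 0.85 -0.12 0.012 0.21 0 0 0; 0.85 -0.15 0 0.26 0 0 0; 0.85 -0.18 -0.06 0.28 0 0 0; 0.85 -0.21 -0.12 0.28 0 0 0; 0.85 -0.24 -0.18 0.28 0 0 0; 0.85 -0.27 -0.24 0.28 0 0 0"

```text
clock: 18.38
eef_pos: [0.3644, 0.2149, 0.2554]
tool_rot: [0.055, 0.964, -0.014, 0.26]
ft_force: [-0.0, -0.8, 0.1]
grip_width: 0.0795
grasp_force: 0.0
```

>>> step_arm --targets "0.85 0 -0.07 0 0 0 0; 0.85 0 -0.14 0 0 0 0; 0.85 0 -0.21 0 0 0 0; 0.85 0 -0.28 0 0 0 0; 0.85 0 -0.35 0 0 0 0; 0.85 0 -0.42 0 0 0 0"

```text
clock: 18.88
eef_pos: [0.3646, 0.005, 0.2557]
tool_rot: [0.055, 0.964, -0.014, 0.261]
ft_force: [0.4, -0.8, 0.5]
grip_width: 0.079
grasp_force: 0.0
```

```bash
python3 - <<'E'
from d import *
print(bot.get_obs()["eef_pos"])
im=shot("side","fs"); im2=shot("top","ft")
def crop(im,n,x,y,w,k):
    c=cv2.resize(im[y:y+w,x:x+w],None,fx=k,fy=k,interpolation=cv2.INTER_CUBIC)
    for sx,sy in((-.078,-.027),(-.078,.027),(.078,-.027),(.078,.027)):
        q=(proj(n,[O+ex*sx+ey*sy])[0]-[x,y]+.5)*k
        cv2.circle(c,(int(q[0]),int(q[1])),3,(255,0,255),1)
    return c
cv2.imwrite("pics/fc.png",np.vstack([np.hstack([crop(im,"side",130,235,100,4),crop(im2,"top",110,155,100,4)]),cv2.resize(im2[100:300,100:460],(800,444))[::1][:200] if 0 else cv2.resize(im2[110:275,200:460],(800,190))]))
E
```

```text
[0.36461629 0.00498457 0.25565488]
```

View pics/fc.png

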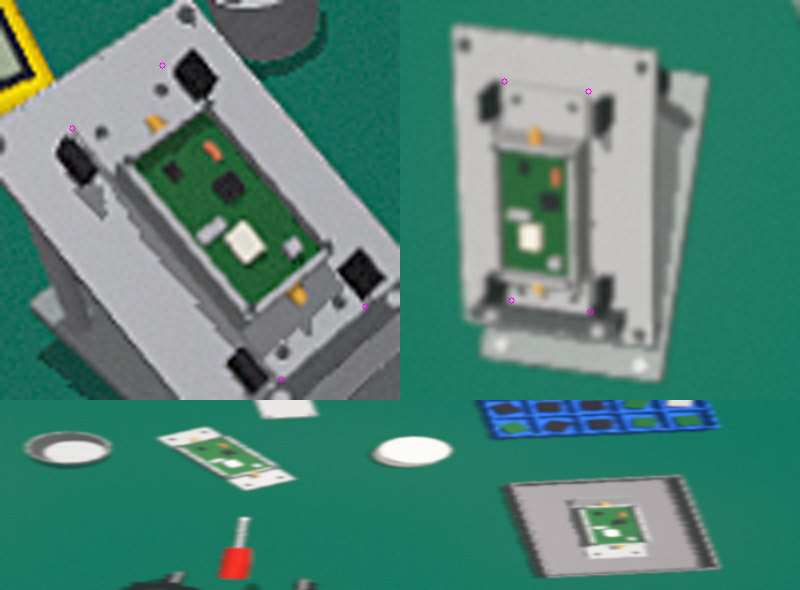

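The module lies flat between all four guides, with its lower end at the stop and its corners at the predicted marks, side (281,379) and (365,306). The bent module is in the tray, and the third module and the screwdriver haven't moved.

```bash
python3 -c "
from workcell import bot
print(bot.job_done())"
```

```text
the job is handed in; nothing more can be done
None
```

The bent module is in the reject tray and a sound module lies flat in the test fixture against its bottom stop; the third module and the rest of the bench were left alone, and the job was handed in at about 19 s, with the pin's state inferred from the fit and pressing force, not read directly.

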